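Set the lot code on the carrier coder and lock it

ROBOT

A 6-joint arm with a two-finger parallel gripper is mounted at the origin on a cart in front of the work surface, level with it; the furniture and walls round the work are solid. World frame = base frame: x ahead of the robot, y to its left, z up, the work surface at z = 0. Lengths are in m, angles in rad, forces in N, time in s.
With the tool pointing down it reaches from about 0.4 to 0.825 m from the base axis. Payload 7 kg.
Tool frame: the origin (TCP) lies on the centre line of the jaws, within the pads' length; the fingertips stand 25 mm ahead of it and the grasp point (between the pads) lies 6 mm ahead of it; z points along the fingers, y is the direction in which the jaws open and shut (so a half turn about z gives the same grasp; the last joint's range is limited). The gripper opens to 88 mm and grips with 3 to 60 N. Pads are 19 mm wide; open, the fingers measure 130 mm over their backs; the gripper's body (78 mm by 193 mm) begins 47 mm behind the grasp point.
Start: joints at [1.523, 0.359, 0.012, 0, -1.224, -0.288], TCP at [0.222, 0.637, 0.252] pointing down, gripper open.
Joint ranges: [-3.07, 3.07], [-1.43, 2.12], [-1.02, 1.25], [-3.03, 1.67], [-3.05, -0], [-3.03, 3.03]. Speed limits (rad/s): [2.39, 2.39, 3.01, 3.14, 3.14, 3.14].

INTERFACE

Orientations are given as [roll, pitch, yaw] about the fixed x, y, z axes, in that order (R = Rz(yaw) Ry(pitch) Rx(roll)).
In Python, from station import * gives the robot as it stands. The module is installed in compiled form; this text tells all that it offers.
- The arm moves only by the tool step_arm, never from a script. Its argument "commands" is text: rows parted by semicolons, each of 6 numbers parted by spaces: the shift along the tool's x, y, z in mm, then the turn, a rotation vector about the tool's x, y, z in rad. A call has 1 to 8 rows; each row shifts and turns the commanded pose from where the row before left it, along the tool's axes as they then stand; what a row does not reach is not made up. A row lasts 1/8 s, in which the tool goes at most 62.5 mm and 10.7 degrees, less where a joint would pass 70% of its speed; a pose out of reach is approached as far as the arm can. A call is refused whole if a number of a shift passes 62.5 or a number of a turn 0.188, either way. A call with a gripper value outside its range is refused whole. "jaw" is the finger opening in mm, from 0 to 87.6, set as the call begins (left out, the last holds). The fingers move at their own pace and stop on an object; "grip_force" is the grip in N (left out, the last holds). Time passes only in rows, so rows that do not move let the fingers close. It gives the time, the measured TCP pose, the force and the opening at its end, in the units of the state.
- get_state(): the state, without advancing time (a new reading comes with each control period).
- grab_frame(name): name is "scene" or "top" or "wrist"; returns a dict with "frame" (400x640x3 uint8, red, green, blue), "fovy" (degrees; the focal length in pixels is half the picture's height over the tangent of half this angle, whatever the lens; pixels are square), "cx", "cy" (the principal point, pixels), "rvec" (rotation vector, rad) and "tvec" (3), from world to camera coordinates, as OpenCV has them; the wrist camera has in their place "tool_from_camera" (4x4, takes a point from camera to tool coordinates, whose origin is the TCP and whose axes are the flange's). Camera axes: x right, y down, z forward; pixel columns grow to the right and rows downward; lengths in m; the calibration is good to about 2 mm. A picture is of the moment at which its call begins: read the wrist's pose just before it. There is no depth.
- job_done(): hands the job in, once; it reports no verdict.
Trained networks look in a picture, given as the dict that the camera call returned (one of the last four; its "shot" number tells which), for a name from the list of things; names that differ only in an ending like _2 or _b are one class to them, and where a whole thing is asked for, a point or a joint stands for the part that bears it (a point fixed in the world has none). Each returns a list of dicts, best first, with "conf" (0 to 1); they miss things now and then, are a little off and sometimes report something else, mostly with a low value. They report only what shows in the picture. A call takes as long as a camera call.
- recognise(picture, name): "pixel" ([column, row] in pixels, amid what is visible of it).
The state is a dict: "t": time; "q": joint angles; "qd": joint speeds; "joint_efforts": joint torques, N m; "eef_pos": TCP position; "ee_rot": TCP orientation; "force": force on the tool from outside, world axes, zero at the start; "moment": the same for the moment, N m; "width": finger opening in m.
Only numpy, scipy, OpenCV 4.12 (cv2) and the standard library are available. Lean on these libraries where they do the work, as an engineer would, in place of code of your own. Each camera call takes 0.05 s, during which the arm holds its last target.

TASK

Roll the three thumbwheels of the carrier coder so that, from left to right, the digits facing straight up read 4, 2, 1. Then push the steel lock plate behind the wheels toward them until it snaps fully home in its two spring clips, leaving the code as set.

Things in the scene. Friction and masses are not known exactly. Their poses are not given: they have to be found in the camera images.
- coder: Grey box fixed on the bench, 70 mm high, 200 wide (y), from x = -79 to +130 mm; three white six-sided thumbwheels stand out of its deck. Origin on the bench under the middle of the wheels' axle, which is 54 mm up. x points from the wheels to the lock plate (away from the robot), y left along the axle, z up. Wheels at y = +52, 0, -52 mm.
- digit_1 (a point): Middle of the upward face of the left wheel, 87 mm above the bench, over the axle; fixed to the coder, same axes. Wheels are 26 mm wide, flat faces 33 mm from the axle. Black digits 0 to 5, 21 mm tall, one a face; the one facing straight up, read from the robot's side, is set. The next higher digit is on the face toward the robot.
- digit_2 (a point): The same for the middle wheel. Every wheel has six push ribs (7 mm thick, as wide as the wheel) at the edges between its faces, reaching 50 mm from the axle: with a digit up, the two upper ribs have their tips 25 mm before and behind this point, 97 mm above the bench (104 when a rib passes the top, its foot then at 92).
- digit_3 (a point): The same for the right wheel. Pushing a rib along x from one of its two upper places to the other (50 mm) changes the digit by one. Sprung detents (about 6 N at the rib) pull a wheel to the nearest digit.
- wheel_1 (a joint): Turn of the left wheel, rad: digit x 1.047 (0 shows 0, 1.047 shows 1 ... 5.236 shows 5). It grows when the top rolls away from the robot (coder +x). End stops just below 0 and above 5.
- wheel_2 (a joint): The same for the middle wheel.
- wheel_3 (a joint): The same for the right wheel.
- lock (a joint): Slide of the steel lock plate, m, along coder -x (toward the robot): 0 = drawn back; 0.032 = home against its stop, its three tongues between the wheels' ribs. Friction about 1 N; the two spring clips are passed between 0.017 and 0.025 (about 10 N), then it snaps to the stop. While a wheel stands between two digits the tongues cannot enter.
- push_bar (a point): Middle of the rear (coder +x) face of the lock plate's upright push bar: the face to push on, 94 mm above the bench; same axes as the coder, moves with the plate. Bar 70 mm long (y), 10 thick, top 106 mm above the bench, at the plate's rear edge; behind it bare deck at 70 mm. Plate 150 mm wide, its top 82 mm above the bench.

How it is judged:
On the way:
1. the three wheels read 4, 2, 1 while the lock plate is still drawn back (value of joint wheel_1 between 3.989 and 4.389 rad and value of joint wheel_2 between 1.894 and 2.294 rad and value of joint wheel_3 between 0.847 and 1.247 rad and value of joint lock below 0.017 m), for 0.2 s.
At the end, for the whole second after the job is handed in: Left, middle and right wheel show 4, 2 and 1 straight up (within 0.2 rad) and the lock plate is home in its clips (within 3 mm of its stop) (value of joint wheel_1 between 3.989 and 4.389 rad and value of joint wheel_2 between 1.894 and 2.294 rad and value of joint wheel_3 between 0.847 and 1.247 rad and value of joint lock above 0.029 m); the robot touches nothing.
It also fails if it takes over 72 s, if anything falls off the work surface, if the arm or the gripper's body presses on something with over 40 N, if the wrist force passes 120 N, or if a joint passes its speed limit or range.

## Working session

There is one attempt and no reset: what is moved stays moved. The work goes in short steps, Python scripts to look and compute and a tool call to move; the robot and the scene stay as the last step left them, time stands still between calls to the robot, and variables do not carry over. Pictures are saved under pics/ and viewed, and the job is handed in when it is done.

Besides the shell and the picture viewer there is one more tool, called after "Request:" as name(argument=value, ...) on one line, values as JSON. step_arm: Moves the arm, as the interface text tells. Its arguments: {"type":"object","properties":{"commands":{"type":"string"},"jaw":{"type":"number"},"grip_force":{"type":"number"}},"required":["commands"]}

```bash
mkdir -p pics; cat > h.py <<'E'
from station import *
import numpy as np, cv2
from scipy.spatial.transform import Rotation as R
def K(p):
    f=p["frame"].shape[0]/2/np.tan(np.radians(p["fovy"])/2)
    return np.array([[f,0,p["cx"]],[0,f,p["cy"]],[0,0,1]])
def save(p,n): cv2.imwrite("pics/"+n+".png",p["frame"][:,:,::-1])
def ray(p,px):
    M=R.from_rotvec(np.ravel(p["rvec"])).as_matrix(); t=np.ravel(p["tvec"])
    d=M.T@np.linalg.inv(K(p))@[px[0],px[1],1]; return -M.T@t,d
def at_z(p,px,z):
    o,d=ray(p,px); return o+d*(z-o[2])/d[2]
def proj(p,X):
    return cv2.projectPoints(np.array(X,float).reshape(-1,3),np.ravel(p["rvec"]),np.ravel(p["tvec"]),K(p),None)[0][:,0]
E
python3 - <<'E'
from h import *
s=get_state(); print({k:np.round(v,3) for k,v in s.items()})
for n in ("scene","top"):
    p=grab_frame(n); save(p,n+"0"); o,_=ray(p,(0,0)); print(n,o)
    for nm,z in (("coder",.07),("digit_1",.087),("push_bar",.094),("lock",.082),("wheel_1",.087)):
        for r in recognise(p,nm): print(nm,r["conf"],np.round(r["pixel"],1),np.round(at_z(p,r["pixel"],z),4))
E
```

```text
{'t': np.float64(0.0), 'q': array([ 1.523,  0.359,  0.011, -0.   , -1.224, -0.288]), 'qd': array([-0.002, -0.001, -0.   , -0.002, -0.   ,  0.001]), 'joint_efforts': array([-0.0000e+00, -5.8270e+01,  2.9307e+01,  6.9980e+00,  7.0000e-03,
       -0.0000e+00]), 'eef_pos': array([0.222, 0.637, 0.251]), 'ee_rot': array([ 3.14 , -0.   , -0.336]), 'force': array([ 0.074, -0.176,  0.508]), 'moment': array([ 0.012, -0.025, -0.092]), 'width': np.float64(0.087)}
scene [-0.10477078  0.41316564  0.47526866]
coder 0.62 [303.5 243.6] [0.4635 0.1541 0.07  ]
digit_1 0.93 [305.9 241.2] [0.4441 0.1588 0.087 ]
push_bar 0.62 [286.1 198.7] [0.5761 0.1351 0.094 ]
push_bar 0.5 [312.6 228.6] [0.4626 0.1382 0.094 ]
push_bar 0.23 [305.9 244.6] [0.4257 0.1674 0.094 ]
lock 0.72 [283.8 199.8] [0.5954 0.1318 0.082 ]
wheel_1 0.89 [285.2 236.5] [0.471  0.1819 0.087 ]
wheel_1 0.86 [343.4 218.2] [0.4799 0.0723 0.087 ]
wheel_1 0.76 [312.9 228.7] [0.4726 0.1329 0.087 ]
top [0.44513734 0.05908858 0.93738424]
coder 0.88 [303.  220.5] [0.5075 0.1221 0.07  ]
digit_1 0.58 [301.2 219.2] [0.5093 0.1252 0.087 ]
push_bar 0.79 [300.2 187.5] [0.5839 0.129  0.094 ]
lock 0.84 [300.3 187.9] [0.5849 0.1298 0.082 ]
lock 0.27 [300.4 214.6] [0.5206 0.1278 0.082 ]
wheel_1 0.8 [303.2 228.7] [0.487  0.1199 0.087 ]
wheel_1 0.76 [322.8 229.3] [0.4865 0.0738 0.087 ]
wheel_1 0.67 [282.3 227.6] [0.4887 0.1692 0.087 ]
```

```bash
python3 - <<'E'
import cv2
a=cv2.imread("pics/top0.png")[150:270,220:380]; cv2.imwrite("pics/top0c.png",cv2.resize(a,None,fx=5,fy=5,interpolation=cv2.INTER_CUBIC))
a=cv2.imread("pics/scene0.png")[160:310,200:400]; cv2.imwrite("pics/scene0c.png",cv2.resize(a,None,fx=4,fy=4,interpolation=cv2.INTER_CUBIC))
E
```

```text
(no output)
```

View pics/top0c.png

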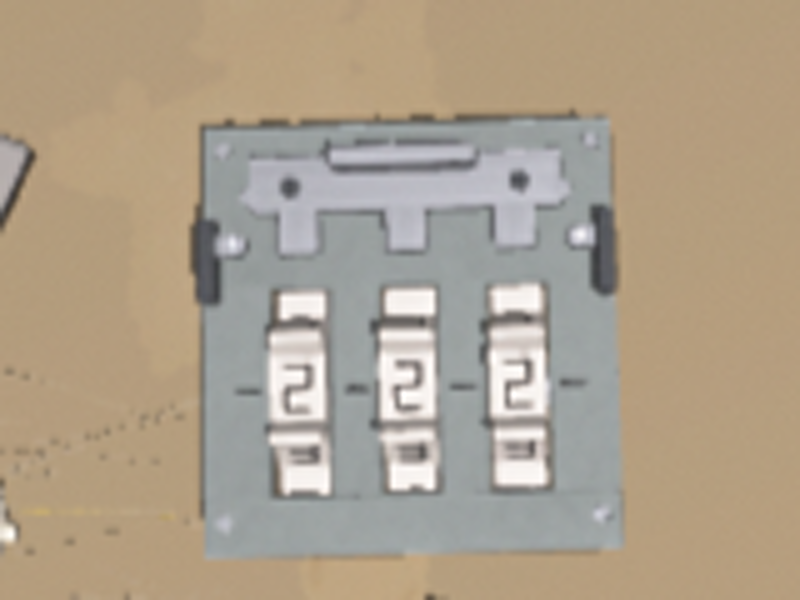

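View pics/scene0c.png

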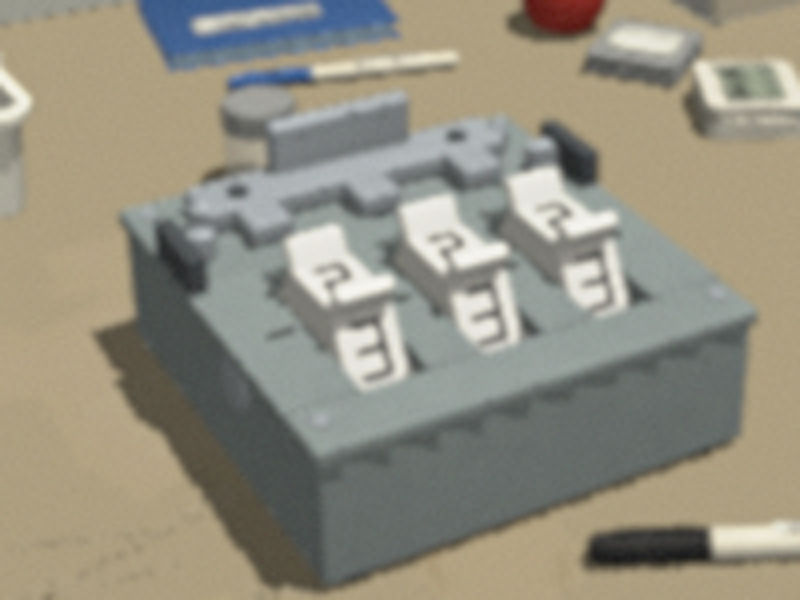

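View pics/scene0.png

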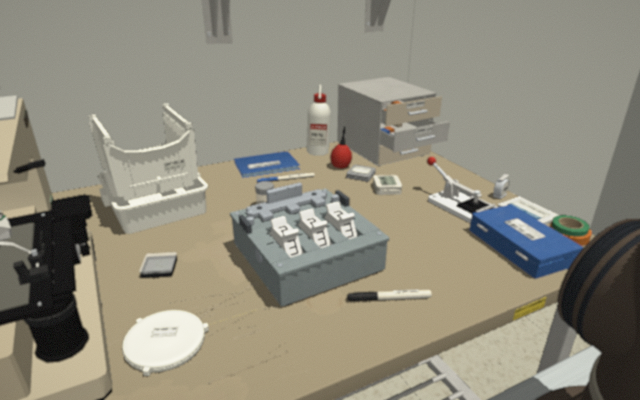

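View pics/top0.png

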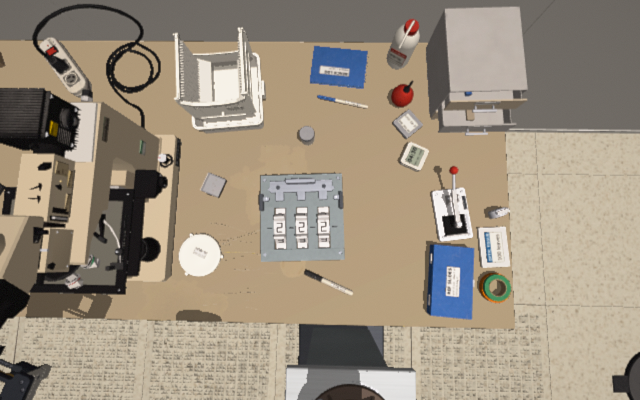

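All three wheels seem to show 2, with 3 on the robot side. I'll fit the coder pose from the deck corners next.

```bash
cat >> h.py <<'E'
from scipy.optimize import least_squares
def fitpose(p,model,px,x0=(.49,.12,0)):
    model=np.array(model,float); px=np.array(px,float)
    def W(v): return model@R.from_euler('z',v[2]).as_matrix().T+[v[0],v[1],0]
    r=least_squares(lambda v:(proj(p,W(v))-px).ravel(),x0); return r.x,(proj(p,W(r.x))-px)
E
python3 - <<'E'
from h import *
import pickle
p=grab_frame("top")
c=[(203,127),(608,118),(621,548),(206,555)]
px=np.array(c)/5+[220,150]-.4
m=[(.13,.1,.07),(.13,-.1,.07),(-.079,-.1,.07),(-.079,.1,.07)]
v,e=fitpose(p,m,px); print(v,e.round(2))
px2=[r["pixel"] for r in recognise(p,"wheel_1")]; print(px2)
T=lambda X: np.array(X)@R.from_euler('z',v[2]).as_matrix().T+[v[0],v[1],0]
print(proj(p,T([(0,.052,.087),(0,0,.087),(0,-.052,.087)])), proj(p,T([(.113,0,.1)])))
p=grab_frame("scene"); im=p["frame"][:,:,::-1].copy()
for q in proj(p,T(m+[(x,y,z) for y in(.052,0,-.052) for x,z in((0,.087),(-.025,.097),(.025,.097))])): cv2.circle(im,tuple(int(a) for a in q.round()),1,(0,0,255),-1)
cv2.imwrite("pics/s1.png",cv2.resize(im[160:310,200:400],None,fx=4,fy=4))
s=get_state();print(s["t"],R.from_euler('xyz',s["ee_rot"]).as_matrix().round(3))
E
```

```text
[0.49214762 0.12519095 0.04149968] [[-0.13 -0.23]
 [ 0.44 -0.56]
 [ 0.47  0.16]
 [-0.79  0.56]]
[[301.2, 228.1], [322.8, 226.4], [282.2, 229.2]]
[[278.9721477  226.99122849]
 [301.01107756 226.48070484]
 [323.10380924 225.96893489]] [[299.89392201 178.21747647]]
0.75 [[ 0.944 -0.33  -0.   ]
 [-0.33  -0.944  0.   ]
 [-0.    -0.    -1.   ]]
```

View pics/s1.png

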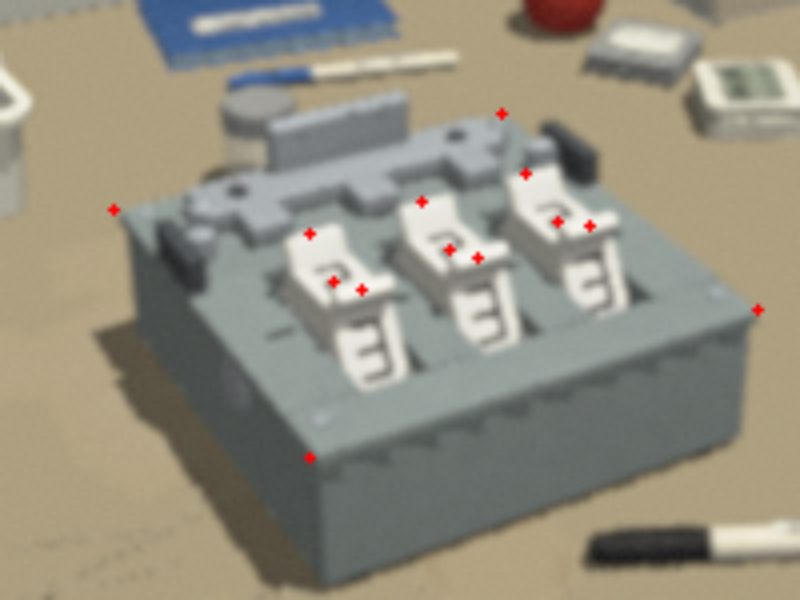

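The projected model agrees with both pictures to about 3 mm. Next I'll turn the tool to line up with the coder and carry it over.

Request:
step_arm(commands="0 0 0 0 0 -0.126; 0 0 0 0 0 -0.126; 0 0 0 0 0 -0.126", jaw=0)

```text
t: 1.12
eef_pos: [0.2224, 0.6373, 0.2516]
ee_rot: [-3.142, -0.0, 0.046]
force: [0.7, 0.4, -0.1]
width: 0.0633
```

Request:
step_arm(commands="25 62 0 0 0 0; 25 62 0 0 0 0; 25 62 0 0 0 0; 25 62 0 0 0 0; 25 62 0 0 0 0; 25 62 0 0 0 0; 25 62 0 0 0 0; 25 62 0 0 0 0")

```text
t: 2.12
eef_pos: [0.4293, 0.1801, 0.2521]
ee_rot: [-3.141, -0.001, 0.043]
force: [1.2, 0.6, -0.6]
width: 0.0006
```

Request:
step_arm(commands="0 0 0 0 0 0; 0 0 0 0 0 0")

```text
t: 2.38
eef_pos: [0.429, 0.1817, 0.2518]
ee_rot: [-3.141, -0.0, 0.041]
force: [-0.0, 0.2, 0.2]
width: 0.0004
```

```bash
cat >> h.py <<'E'
def wcam(p,s):
    T=np.eye(4);T[:3,:3]=R.from_euler('xyz',s["ee_rot"]).as_matrix();T[:3,3]=s["eef_pos"]
    C=np.linalg.inv(T@np.array(p["tool_from_camera"]))
    p["rvec"]=R.from_matrix(C[:3,:3]).as_rotvec();p["tvec"]=C[:3,3];return p
V=np.array([.49215,.12519,.0415])
def T(X,v=V): return np.array(X)@R.from_euler('z',v[2]).as_matrix().T+[v[0],v[1],0]
def tc(s,v=V): # TCP in coder frame mm
    return (R.from_euler('z',-v[2]).apply(s["eef_pos"]-[v[0],v[1],0])*1000).round(1)
E
python3 - <<'E'
from h import *
s=get_state();p=grab_frame("wrist");save(p,"w0");wcam(p,s)
print(s["t"],s["eef_pos"].round(4),s["ee_rot"].round(4),s["width"],tc(s))
im=p["frame"][:,:,::-1].copy()
for q in proj(p,T([(x,y,z) for y in(.052,0,-.052) for x,z in((0,.087),(-.025,.097),(.025,.097))])): cv2.circle(im,tuple(int(a) for a in q.round()),2,(0,0,255),-1)
cv2.imwrite("pics/w0m.png",im)
for n in("wheel_1","push_bar","digit_1","lock"):
  for r in recognise(p,n): print(n,r)
E
```

```text
2.375 [0.429  0.1817 0.2518] [-3.1411e+00 -5.0000e-04  4.0800e-02] 0.0004212806011669639 [-60.7  59.1 251.8]
wheel_1 {'pixel': [331.7, 127.4], 'conf': 0.94}
wheel_1 {'pixel': [385.2, 126.9], 'conf': 0.63}
push_bar {'pixel': [390.7, 21.1], 'conf': 0.75}
digit_1 {'pixel': [387.6, 95.6], 'conf': 0.64}
lock {'pixel': [392.1, 20.6], 'conf': 0.63}
```

View pics/w0m.png

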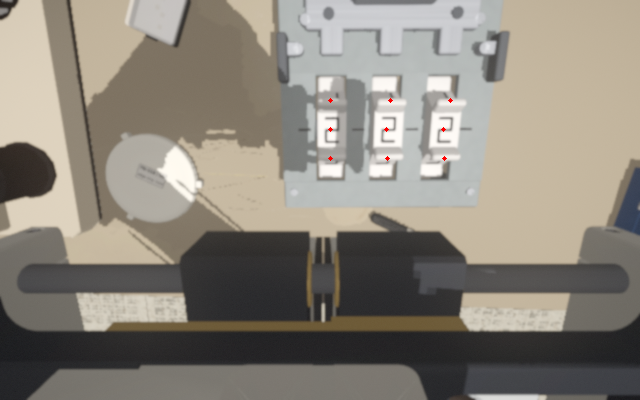

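```bash
python3 - <<'E'
from h import *
s=get_state();p=grab_frame("wrist")
C=np.linalg.inv(np.array(p["tool_from_camera"]));p["rvec"]=R.from_matrix(C[:3,:3]).as_rotvec();p["tvec"]=C[:3,3]
print(np.array(p["tool_from_camera"]).round(3))
for z in(.025,0,-.03): print(z,proj(p,[(x,y,z) for x in(-.0095,.0095) for y in(-.021,0,.021)]).round(0).tolist())
E
```

```text
[[-0.    -0.965 -0.262  0.07 ]
 [ 1.    -0.     0.     0.   ]
 [-0.    -0.262  0.965 -0.134]
 [ 0.     0.     0.     1.   ]]
0.025 [[284.0, 268.0], [322.0, 268.0], [360.0, 268.0], [283.0, 236.0], [322.0, 236.0], [361.0, 236.0]]
0 [[278.0, 292.0], [322.0, 292.0], [366.0, 292.0], [276.0, 256.0], [322.0, 256.0], [367.0, 256.0]]
-0.03 [[267.0, 334.0], [322.0, 334.0], [376.0, 334.0], [264.0, 290.0], [321.0, 290.0], [379.0, 290.0]]
```

```bash
python3 - <<'E'
from h import *
p=grab_frame("scene");im=p["frame"][:,:,::-1]
cv2.imwrite("pics/s2.png",cv2.resize(im[60:310,150:470],None,fx=2.4,fy=2.4,interpolation=cv2.INTER_CUBIC))
E
```

```text
(no output)
```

View pics/s2.png

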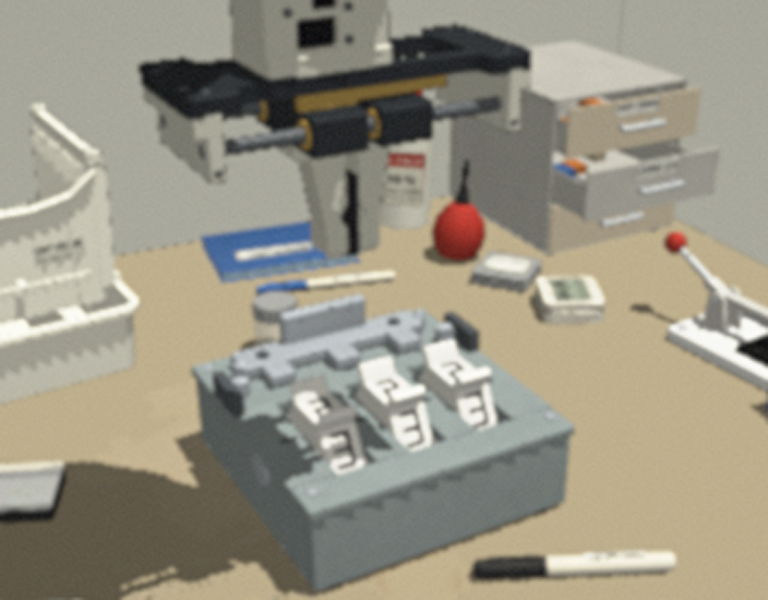

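Request:
step_arm(commands="6 6 40 0 0 0; 0 0 40 0 0 0; 0 0 35 0 0 0; 0 0 19 0 0 0; 0 0 0 0 0 0")

```text
t: 3.35
eef_pos: [0.4342, 0.1758, 0.1163]
ee_rot: [3.139, 0.003, 0.043]
force: [0.2, -0.0, 0.6]
width: 0.0008
```

```bash
python3 - <<'E'
from h import *
s=get_state();print(s["t"],tc(s),s["force"],s["ee_rot"])
E
```

```text
3.35 [-55.8  53.  116.3] [ 0.19323913 -0.04829899  0.58160763] [3.13930140e+00 2.51471950e-03 4.28945582e-02]
```

Request:
step_arm(commands="12 0 -1 0 0 0; 12 0 0 0 0 0; 10 0 0 0 0 0; 10 0 0 0 0 0; 10 0 0 0 0 0; 6 0 0 0 0 0; 0 0 0 0 0 0")

```text
t: 4.22
eef_pos: [0.4954, 0.1785, 0.1182]
ee_rot: [3.141, 0.001, 0.042]
force: [-0.3, -0.0, 0.1]
width: 0.0004
```

```bash
cat > look.py <<'E'
from h import *
import sys
s=get_state();p=grab_frame("scene");im=p["frame"][:,:,::-1]
print(s["t"],tc(s),s["force"].round(1))
cv2.imwrite("pics/%s.png"%sys.argv[1],cv2.resize(im[150:310,200:410],None,fx=3.5,fy=3.5,interpolation=cv2.INTER_CUBIC))
E
python3 look.py a1
```

```text
4.225 [  5.5  53.1 118.2] [-0.3 -0.   0.1]
```

View pics/a1.png

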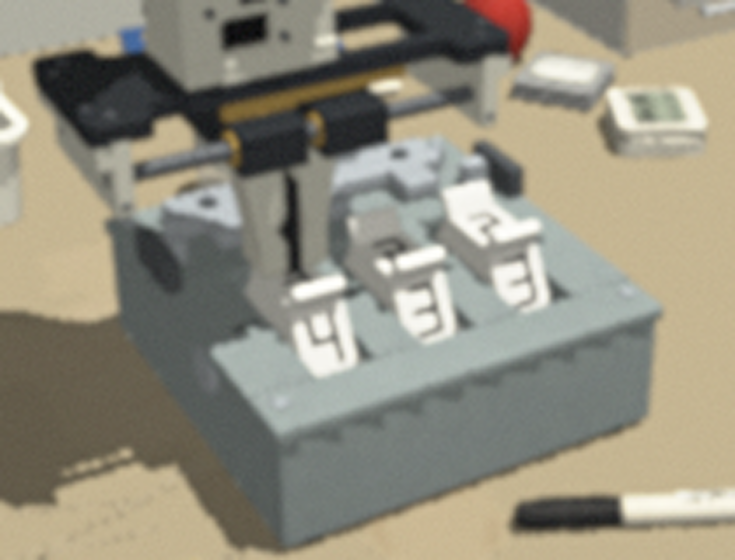

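The left wheel's robot-side face now shows 4, so it reads 3. I'll lift, go back and push once more.

Request:
step_arm(commands="0 0 -25 0 0 0; -20 0 -3 0 0 0; -30 0 0 0 0 0; -12 0 0 0 0 0; 0 0 18 0 0 0; 0 0 10 0 0 0; 0 0 0 0 0 0")

```text
t: 5.15
eef_pos: [0.4327, 0.1757, 0.1178]
ee_rot: [3.14, 0.001, 0.042]
force: [-0.0, -0.7, -1.2]
width: 0.0002
```

Request:
step_arm(commands="12 0 0 0 0 0; 12 0 0 0 0 0; 10 0 0 0 0 0; 10 0 0 0 0 0; 10 0 0 0 0 0; 6 0 0 0 0 0; 0 0 0 0 0 0")

```text
t: 6.02
eef_pos: [0.4934, 0.1783, 0.118]
ee_rot: [3.141, 0.001, 0.041]
force: [-0.3, -0.1, 0.4]
width: 0.0003
```

```bash
python3 look.py a2
```

```text
6.025 [  3.5  53.  118. ] [-0.3 -0.1  0.4]
```

View pics/a2.png

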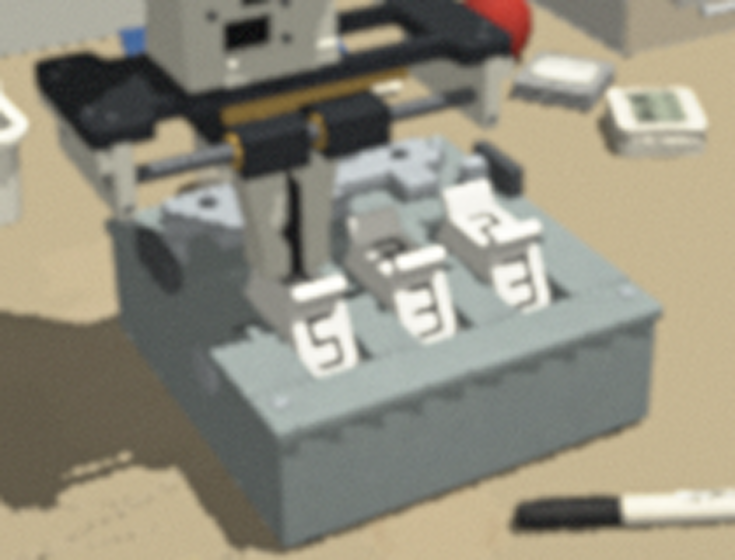

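The left wheel reads 4. Next is the right wheel: go behind its far rib and push toward the robot.

Request:
step_arm(commands="0 0 -28 0 0 0; 8 35 0 0 0 0; 20 36 0 0 0 0; 21 35 0 0 0 0; 0 0 18 0 0 0; 0 0 9 0 0 0; 0 0 0 0 0 0")

```text
t: 6.95
eef_pos: [0.5457, 0.0747, 0.1188]
ee_rot: [3.141, 0.002, 0.043]
force: [-0.9, 0.3, 0.3]
width: 0.0007
```

Request:
step_arm(commands="-12 0 0 0 0 0; -12 0 0 0 0 0; -10 0 0 0 0 0; -10 0 0 0 0 0; -10 0 0 0 0 0; -3 0 0 0 0 0; 0 0 0 0 0 0")

```text
t: 7.82
eef_pos: [0.4889, 0.0724, 0.1195]
ee_rot: [3.141, 0.0, 0.043]
force: [0.3, 0.3, 0.4]
width: 0.0003
```

```bash
python3 look.py a3
```

```text
7.825 [ -5.5 -52.6 119.5] [0.3 0.3 0.4]
```

View pics/a3.png

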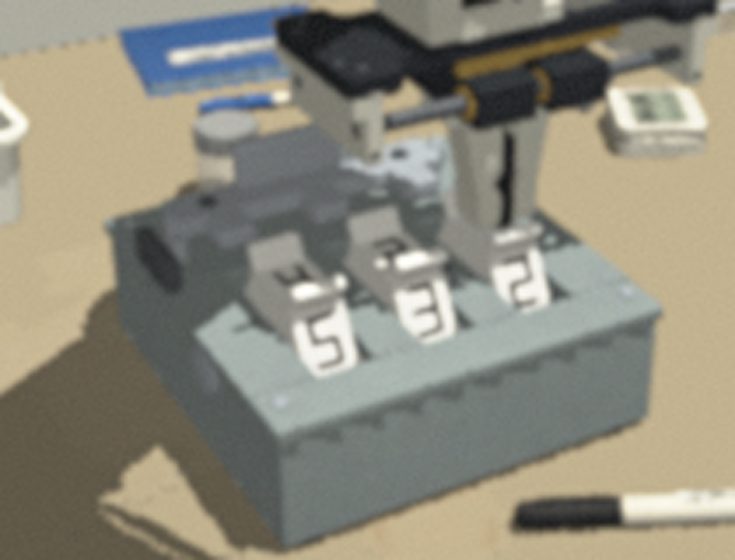

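The robot-side faces now show 5, 3 and 2, so the code is 4, 2, 1. I'll lift and use the wrist camera to check the digits and find the bar.

Request:
step_arm(commands="0 0 -30 0 0 0; 0 0 -40 0 0 0; -8 -25 -40 0 0 0; -8 -28 -20 0 0 0; 0 0 0 0 0 0; 0 0 0 0 0 0")

```text
t: 8.62
eef_pos: [0.471, 0.1244, 0.2488]
ee_rot: [3.141, 0.001, 0.043]
force: [0.2, -0.4, -1.3]
width: 0.0007
```

```bash
python3 - <<'E'
from h import *
s=get_state();p=grab_frame("wrist");wcam(p,s)
print(s["t"],tc(s))
for n in("push_bar","lock"):
  for r in recognise(p,n): print(n,r,(R.from_euler('z',-V[2]).apply(at_z(p,r["pixel"],.106)-[V[0],V[1],0])*1000).round(1))
im=p["frame"][:,:,::-1].copy()
im2=cv2.resize(im[0:260,180:500],None,fx=2.4,fy=2.4,interpolation=cv2.INTER_CUBIC)
for X in(100,105,110,115,120):
  for q in proj(p,T([(X/1000,y,.106) for y in(-.04,.04)])): 
    q=(q-[180,0])*2.4; cv2.circle(im2,tuple(int(a) for a in q.round()),2,(0,0,255),-1)
for q in proj(p,T([(0,.052,.087),(0,0,.087),(0,-.052,.087),(.13,.1,.07),(.13,-.1,.07)])):
    q=(q-[180,0])*2.4; cv2.circle(im2,tuple(int(a) for a in q.round()),2,(255,0,0),-1)
cv2.imwrite("pics/w1.png",im2)
E
```

```text
8.625 [-2.120e+01  1.000e-01  2.488e+02]
push_bar {'pixel': [323.7, 66.6], 'conf': 0.79} [ 89.5  -1.2 106. ]
```

View pics/w1.png

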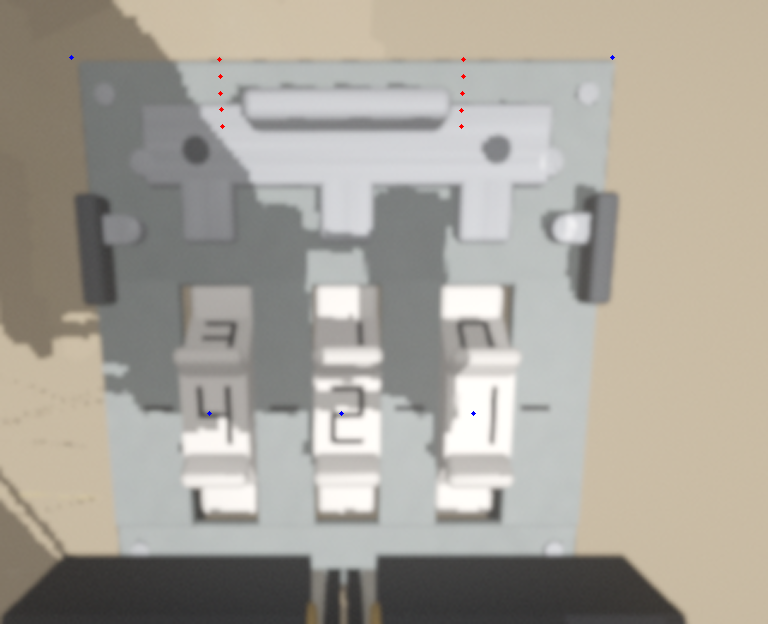

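The wrist view reads 4, 2, 1. The bar's rear face is near x = 111 mm in the coder frame. I'll go down behind it.

Request:
step_arm(commands="50 0 0 0 0 0; 50 0 0 0 0 0; 52 0 0 0 0 0; 0 0 40 0 0 0; 0 0 40 0 0 0; 0 0 20 0 0 0; 0 0 0 0 0 0; 0 0 0 0 0 0")

```text
t: 9.78
eef_pos: [0.6237, 0.1308, 0.1502]
ee_rot: [3.141, -0.001, 0.042]
force: [0.0, 0.9, 1.2]
width: 0.0002
```

```bash
python3 - <<'E'
from h import *
s=get_state();print(s["t"],tc(s),s["force"],s["ee_rot"])
p=grab_frame("top");cv2.imwrite("pics/t2.png",cv2.resize(p["frame"][150:270,220:380,::-1],None,fx=4,fy=4,interpolation=cv2.INTER_CUBIC))
E
python3 look.py a4
```

```text
9.775 [1.317e+02 1.000e-01 1.502e+02] [0.0287838  0.91134011 1.22722076] [ 3.14147808e+00 -6.80298620e-04  4.20083566e-02]
9.825 [131.9   0.4 150.6] [-0.6 -0.4  0.6]
```

View pics/a4.png

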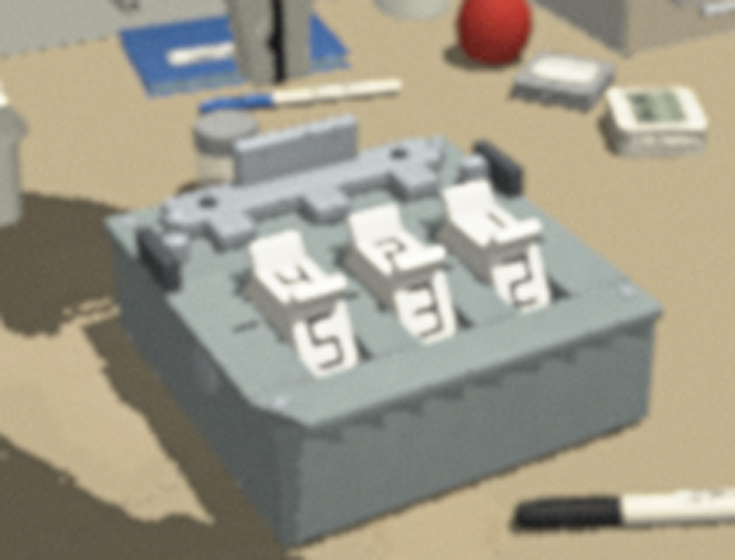

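Request:
step_arm(commands="0 0 15 0 0 0; 0 0 15 0 0 0; 0 0 10 0 0 0; -6 0 0 0 0 0; -6 0 0 0 0 0; -6 0 0 0 0 0; -6 0 0 0 0 0; 0 0 0 0 0 0")

```text
t: 10.88
eef_pos: [0.5992, 0.1302, 0.1102]
ee_rot: [-3.141, -0.001, 0.043]
force: [1.2, 0.0, 1.2]
width: 0.0004
```

Request:
step_arm(commands="-4 0 0 0 0 0; -4 0 0 0 0 0; -3 0 0 0 0 0; -3 0 0 0 0 0; -2 0 0 0 0 0; -2 0 0 0 0 0; 0 0 0 0 0 0")

```text
t: 11.75
eef_pos: [0.5849, 0.1295, 0.1099]
ee_rot: [-3.141, -0.007, 0.043]
force: [18.8, -4.1, -11.5]
width: 0.0005
```

```bash
python3 look.py a5
```

```text
11.75 [ 92.8   0.5 109.9] [ 18.8  -4.1 -11.5]
```

View pics/a5.png

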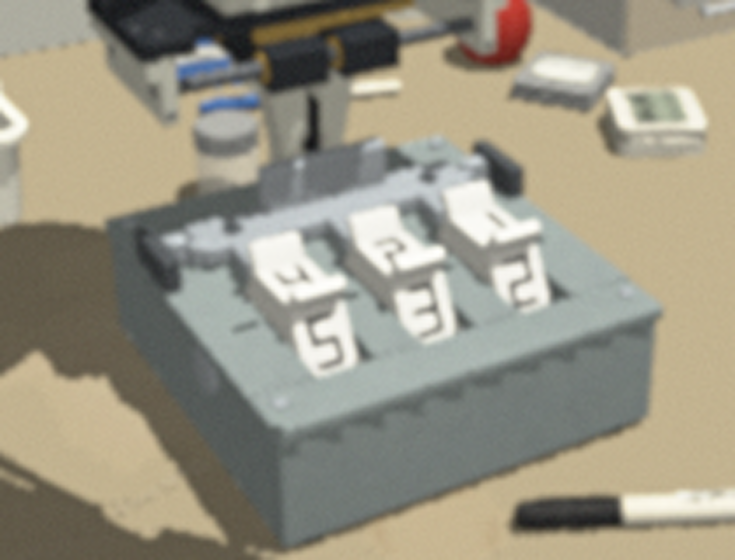

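Request:
step_arm(commands="-2 0 0 0 0 0; 0 0 0 0 0 0; 0 0 0 0 0 0")

```text
t: 12.18
eef_pos: [0.5847, 0.1296, 0.11]
ee_rot: [-3.141, -0.01, 0.043]
force: [26.3, -6.6, -17.5]
width: 0.0004
```

```bash
python3 look.py a6;  python3 - <<'E'
from h import *
p=grab_frame("top");cv2.imwrite("pics/t3.png",cv2.resize(p["frame"][150:270,220:380,::-1],None,fx=5,fy=5,interpolation=cv2.INTER_CUBIC))
E
```

```text
12.175 [ 92.7   0.6 110. ] [ 26.3  -6.6 -17.5]
```

View pics/t3.png

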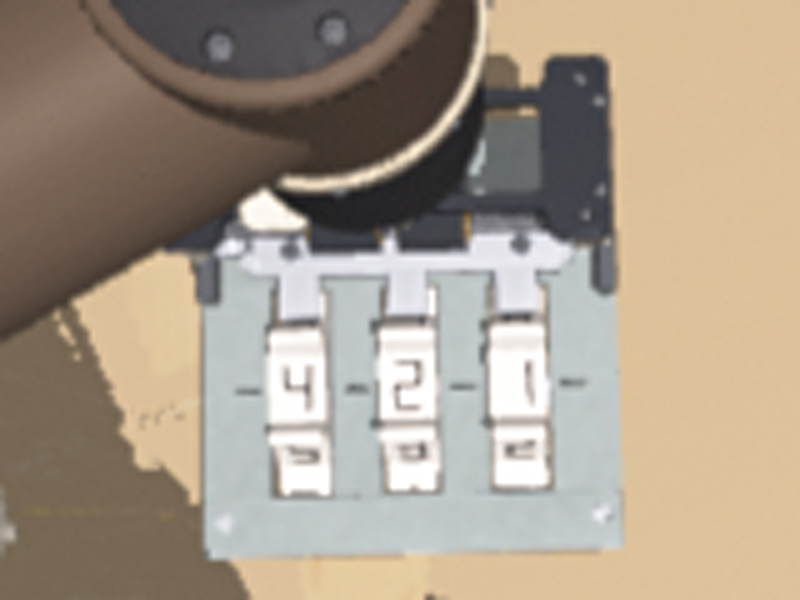

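View pics/a6.png

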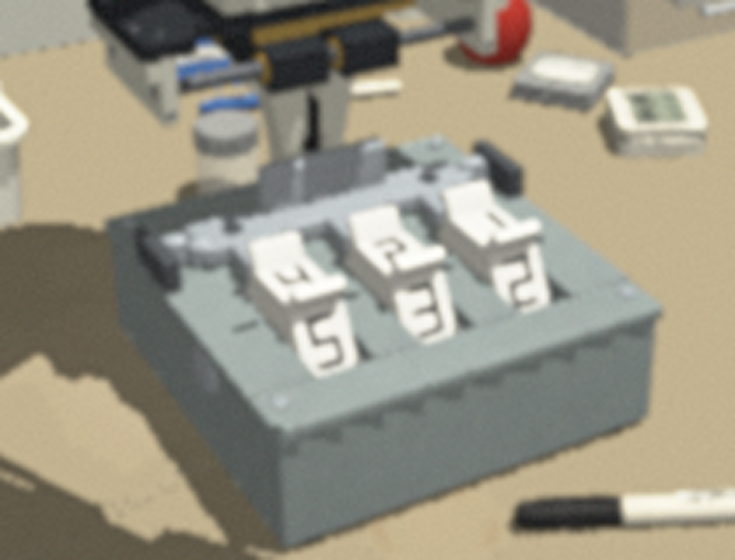

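The plate stopped moving as the force rose from 19 to 26 N, so it looks like it's at its stop. I'll back off, lift and measure.

Request:
step_arm(commands="6 0 0 0 0 0; 10 0 0 0 0 0; 12 0 0 0 0 0; 0 0 -30 0 0 0; 0 0 -40 0 0 0; 0 0 -50 0 0 0; 0 0 0 0 0 0")

```text
t: 13.15
eef_pos: [0.6095, 0.1312, 0.2344]
ee_rot: [-3.139, -0.007, 0.043]
force: [1.6, 0.6, -1.3]
width: 0.0001
```

Request:
step_arm(commands="-50 0 -15 0 0 0; -50 0 0 0 0 0; -60 0 0 0 0 0; -60 0 0 0 0 0; 0 0 0 0 0 0; 0 0 0 0 0 0")

```text
t: 13.9
eef_pos: [0.3875, 0.1214, 0.2449]
ee_rot: [-3.141, -0.001, 0.043]
force: [-0.1, 0.1, 0.8]
width: 0.0006
```

```bash
python3 look.py a7;  python3 - <<'E'
from h import *
p=grab_frame("top");save(p,"top3")
a=cv2.imread("pics/top0.png");b=p["frame"][:,:,::-1]
f=lambda i:cv2.resize(i[150:270,240:360],None,fx=3.3,fy=3.3,interpolation=cv2.INTER_CUBIC)
cv2.imwrite("pics/t4.png",np.hstack([f(a),f(b)]))
s=get_state();w=grab_frame("wrist");wcam(w,s);print(tc(s));save(w,"w2")
E
```

```text
13.9 [-104.7    0.6  244.9] [-0.1  0.1  0.8]
[-104.1    0.5  244.4]
```

View pics/t4.png

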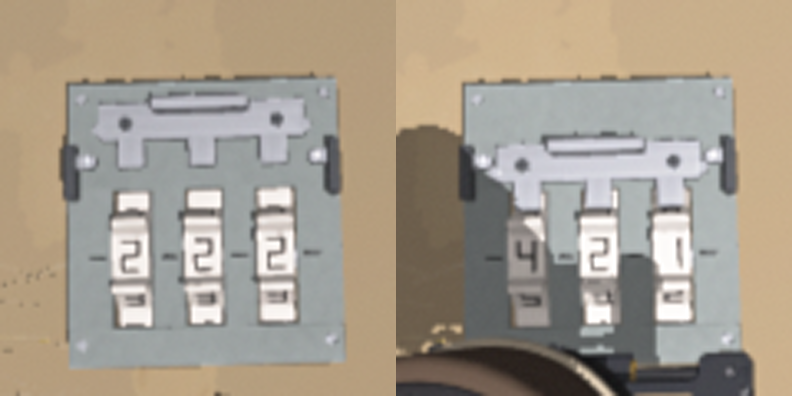

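View pics/w2.png

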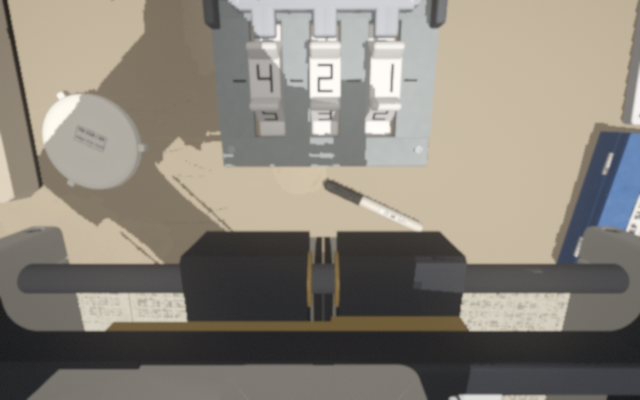

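```bash
python3 - <<'E'
from h import *
p=grab_frame("top")
a=cv2.imread("pics/top0.png",0);b=cv2.imread("pics/top3.png",0)
up=lambda i:cv2.resize(i,None,fx=10,fy=10,interpolation=cv2.INTER_CUBIC)
def match(x0,y0,x1,y1,dy0,dy1):
    t=up(a[y0:y1,x0:x1]); s=up(b[y0+dy0:y1+dy1,x0-3:x1+3])
    r=cv2.matchTemplate(s,t,cv2.TM_CCOEFF_NORMED);_,v,_,l=cv2.minMaxLoc(r)
    return l[0]/10-3,l[1]/10+dy0,v
for nm,box,z in(("hole R",(318,181,330,192),.082),("hole L",(272,182,284,193),.082),("bar",(284,176,318,185),.106)):
    dx,dy,v=match(*box,5,20)
    c=np.array([(box[0]+box[2])/2,(box[1]+box[3])/2]); d=at_z(p,c+[dx,dy],z)-at_z(p,c,z)
    print(nm,dx,dy,round(v,2),np.round(d*1000,1))
# control: fixed
t=match(316,162+8,344,180,-3,3);print(t)
E
```

```text
hole R 0.20000000000000018 12.8 0.99 [-31.  -1.   0.]
hole L 0.20000000000000018 12.6 0.98 [-30.5  -1.6   0. ]
bar 0.20000000000000018 12.9 0.91 [-30.5  -1.3   0. ]
(0.0, 0.0, 0.986792266368866)
```

The top camera gives 30.5–31 mm of travel, but the fingertip contact suggests about 28 mm. I'll check again from the earlier wrist pose.

Request:
step_arm(commands="40 0 0 0 0 0; 43 0 -4 0 0 0; 0 0 0 0 0 0; 0 0 0 0 0 0")

```text
t: 14.6
eef_pos: [0.4704, 0.1241, 0.2474]
ee_rot: [3.14, 0.002, 0.041]
force: [-0.6, -0.2, -0.5]
width: -0.0
```

```bash
python3 - <<'E'
from h import *
s=get_state();p=grab_frame("wrist");wcam(p,s);print(s["t"],tc(s))
im=cv2.resize(p["frame"][0:260,180:500,::-1],None,fx=2.4,fy=2.4,interpolation=cv2.INTER_CUBIC);cv2.imwrite("pics/w3.png",im)
# pixel of x-grid at plate height, both at crop scale
for X in (50,55,60,65,70,75,80,85,90,95,100):
    q=proj(p,T([(X/1000,.06,.082)]))[0]; print(X,((q-[180,0])*2.4).round(1),end=' ')
E
```

```text
14.6 [-2.180e+01 -2.000e-01  2.474e+02]
50 [182.1 279.2] 55 [181.4 265.5] 60 [180.6 251.6] 65 [179.8 237.6] 70 [179.  223.5] 75 [178.3 209.3] 80 [177.5 195. ] 85 [176.7 180.5] 90 [175.9 165.8] 95 [175.1 151. ] 100 [174.2 136.1]
```

View pics/w3.png

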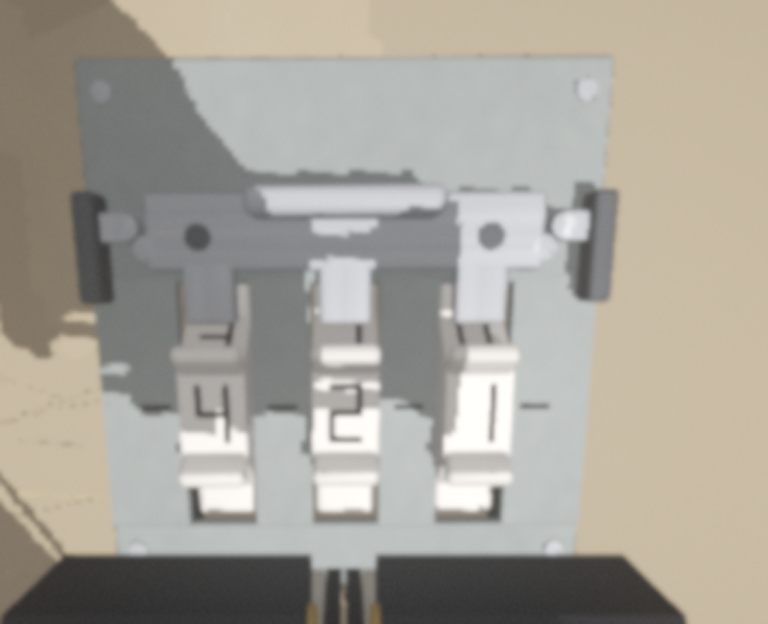

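Wrist comparison: the left hole moved from row 150 to 237, about 31 mm, and the tongue tips moved about 31.7 mm. Both fit 32 mm home, well past the clips. The digits still read 4, 2, 1 and the arm is clear.

```bash
python3 -c "
from station import *
print(job_done(), get_state()['t'])"
```

```text
the job is handed in; nothing more can be done
the job is handed in; nothing more can be done
```

The wheels read 4, 2, 1, the lock plate appears to be fully home, and the job is handed in at about 15 s of the 72 s allowed.

- **Moves:** All three wheels started at 2. I pushed the left wheel's rib away from the robot twice (2→4) and the right wheel's far rib toward the robot once (2→1), and left the middle wheel alone. With the plate still drawn back, the wrist camera read 4, 2, 1. I then pushed the plate's bar until it stopped moving as the force rose from 19 to 26 N, and lifted clear.
- **Last checks:** The top and wrist cameras both still read 4, 2, 1. Plate travel came out at 30.5–31 mm from the top camera and about 31–31.7 mm from the wrist camera. Both are past the clips and within 3 mm of the 32 mm stop. The arm was clear, with force near zero.
- **Disagreement:** Where the fingertips stopped suggested only about 28 mm of travel, just under the 29 mm needed. That figure depends on a rough estimate of where the bar started, good to about 2 mm, so I relied on the camera measurements.

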